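# Square up crate slats and wedge them tight in the clamping jig

## Robot

A 6-joint arm with a two-finger parallel gripper is mounted at the origin on the work surface. World frame = base frame: x ahead of the robot, y to its left, z up, the work surface at z = 0. Lengths are in mm, angles in rad, forces in N, time in s.
With the tool pointing down it reaches from about 400 to 925 mm from the base axis. Payload 12.5 kg.
Tool frame: the origin (TCP) lies at the very end of the fingers, on their centre line; the grasp point (between the pads) lies 19 mm behind it; z points along the fingers, y is the direction in which the jaws open and shut (so a half turn about z gives the same grasp; the last joint's range is limited). The gripper opens to 95 mm and grips with 3 to 60 N. Pads are 20 mm wide; open, the fingers measure 119 mm over their backs; the gripper's body (75 mm by 180 mm) begins 59 mm behind the grasp point.
Start: joints at [-1.252, 0.491, 1.559, -0, 1.092, -0.106], TCP at [257.611, -569.459, 214.661] pointing down, gripper open.
Joint ranges: [-3.1, 3.1], [-0.84, 2.19], [0.05, 2.79], [-1.13, 4.28], [0.06, 2.93], [-2.69, 2.69]. Speed limits (rad/s): [2.22, 2.22, 2.79, 3.14, 3.14, 3.14].

## Interface

Orientations are given as a 3x3 rotation matrix whose columns are the frame's x, y, z axes.
In Python, from station import ctrl gives the robot as it stands.
- The arm moves only by the shell command python3 -m handwheel 'ROWS' [OPENING] [FORCE]. ROWS is JSON, a list of rows, each an object with "translation": the shift along the tool's x, y, z in mm, a list of three; "angular": the turn, a rotation vector about the tool's x, y, z in rad, a list of three. In form: [{"translation": [dx, dy, dz], "angular": [rx, ry, rz]}, ...]. A call has 1 to 8 rows; each row is the pose to reach, as a shift and turn from the pose commanded when the call began, along the tool's axes at that moment; what a row does not reach only later rows make up. A row lasts 1/8 s, in which the tool goes at most 62.5 mm and 10.7 degrees, less where a joint would pass 70% of its speed; a pose out of reach is approached as far as the arm can. A call with a gripper value outside its range is refused whole. OPENING is the closure, from -1 (fully open) to 1 (shut), set as the call begins (- or left out, the last holds). The fingers move at their own pace and stop on an object; FORCE is the grip in N (left out, the last holds). Time passes only in rows, so rows that repeat a pose let the fingers close. It gives the time, the measured TCP pose, the force and the opening at its end, in the units of the state.
- ctrl.get_state(): the state, without advancing time (a new reading comes with each control period).
- ctrl.read_camera(name): name is "scene" or "top" or "wrist"; returns (picture, depth): 420x560x3 uint8, blue, green, red; 420x560 float32, mm along the optical axis (not along the pixel's ray), 0 where there is no reading.
- ctrl.camera_info(name): a dict with "fx", "fy", "cx", "cy" (pixels), "extrinsics" (4x4, takes a point from world to camera coordinates). Camera axes: x right, y down, z forward; pixel columns grow to the right and rows downward; lengths in mm; the calibration is good to about 2 mm. A picture is of the moment at which its call begins: read the wrist's pose just before it. camera_info takes no time and is no camera call; for the wrist camera it gives the pose at the moment of the call.
- ctrl.close_job(): hands the job in, once; it reports no verdict.
The state is a dict: "clock": time; "joint_pos": joint angles; "qvel": joint speeds; "effort": joint torques, N m; "eef_pos": TCP position; "tool_rot": TCP orientation; "contact_force": force on the tool from outside, world axes, zero at the start; "moment": the same for the moment, N m; "width": opening from 0.0 (shut) to 1.0 (fully open).
Only numpy, scipy, OpenCV 4.12 (cv2) and the standard library are available. Lean on these libraries where they do the work, as an engineer would, in place of code of your own. Each camera call takes 0.05 s, during which the arm holds its last target.

## Task

Pick up the tapping block by its blue grip and, using its long edge as a straightedge, push the four loose slats along until all of them are up against the jig's end stop. Then, with the same block, tap the red-headed wedge in until it goes no further and the jaw has closed the slats together, leaving the slats against the stop. Put the block down on the table off the jig; do not touch slats or wedge with the gripper itself, and leave the glue, tape, bowl and offcut where they are.

Things in the scene. Friction and masses are not known exactly. Their poses are not given: they have to be found in the camera images.
- jig: Slat clamping jig fixed to the table: plywood baseboard 12 mm thick, dark rails rising to 38 mm above the table. Origin at table level. +x points away from the robot (within 0.2 rad): the way slats and wedge are pushed. In jig axes the baseboard spans x -190 to +115, y -175 to +135 mm. Slats lie between side rail and jaw, the wedge between jaw and wedge rail.
- stop_mid (a point): Middle of the end stop's face at the far end of the jig: jig x +90, y 0, 25 mm above the table; the face is square to jig x. The side rail's face is at jig y +90 mm (rail x -70 to +75), the wedge rail's at y -130 mm (rail x -90 to +75).
- jaw (a joint): Sliding green wooden jaw of the jig, between slats and wedge (jig x -70 to +75 mm, top 36 mm above the table): travel towards the slats in m, 0 to 0.001 at the start, 0.006 when closed on the slats, its end of travel. It stays where it is left; friction about 3 N.
- slat0_mid (a point): Centre of the loose slat nearest the side rail: pale wood, 180 mm long (along jig x), 34 wide, 14 thick, flat on the baseboard, about 55 g, gaps of 1 to 2 mm to its neighbours. Against the end stop its centre is at jig x = 0 (near end at -90 mm); it starts 15 to 45 mm short of that.
- slat1_mid (a point): Centre of the loose slat second from the side rail: pale wood, 180 mm long (along jig x), 34 wide, 14 thick, flat on the baseboard, about 55 g, gaps of 1 to 2 mm to its neighbours. Against the end stop its centre is at jig x = 0 (near end at -90 mm); it starts 15 to 45 mm short of that.
- slat2_mid (a point): Centre of the loose slat third from the side rail: pale wood, 180 mm long (along jig x), 34 wide, 14 thick, flat on the baseboard, about 55 g, gaps of 1 to 2 mm to its neighbours. Against the end stop its centre is at jig x = 0 (near end at -90 mm); it starts 15 to 45 mm short of that.
- slat3_mid (a point): Centre of the loose slat next to the jaw: pale wood, 180 mm long (along jig x), 34 wide, 14 thick, flat on the baseboard, about 55 g, gaps of 1 to 2 mm to its neighbours. Against the end stop its centre is at jig x = 0 (near end at -90 mm); it starts 15 to 45 mm short of that.
- wedge_face (a point): Centre of the wedge's striking face, which looks towards the robot; x along the wedge to its tip. Wood, 165 mm long, 30 tall (this point half-way up), red head 46 wide and 20 long, narrowing to 23 at the tip. Face starts at jig x -156 to -172, y about -107 mm; home at about -115, where the jaw's end of travel stops it. Driving takes some 5 to 12 N; friction holds it.
- block_grip (a point): Centre of the tapping block's blue grip rib. The block stands on the table: dark hardwood base 160 mm long (its y), 30 thick (its x), 34 tall; on top the rib, 100 long, 24 thick, 34 tall. This point is 51 mm above the underside, 17 below the top. About 250 g; grasp it across the 24 mm.
- glue: Bystander, to be left alone: yellow glue jar with a red cap, 70 mm across, 85 mm tall. Origin at the centre of its underside.
- tape: Bystander, to be left alone: amber roll of packing tape lying flat, 100 mm across, 48 mm tall. Origin at the centre of its underside.
- bowl: Bystander, to be left alone: turned wooden bowl, 130 mm across, 60 mm tall. Origin at the centre of its underside.
- offcut: Bystander, to be left alone: pale board offcut, 120 x 70 x 20 mm. Origin at the centre of its underside.
Mind the look-alikes: they are no part of the job. What is shaped like the part that bears block_grip but pink is not meant. Leave any green or turquoise look-alike of the part that bears slat2_mid alone.

How it is judged (in metres and radians):
On the way, in this order (a step that is already met when the one before it is completed fails the run):
1. all four slats are up against the end stop (within 4 mm), lying flat (x of each of slat0_mid, slat1_mid, slat2_mid, slat3_mid in the frame of jig above -0.004 m and z of each of slat0_mid, slat1_mid, slat2_mid, slat3_mid in the frame of jig below 0.023 m), for 0.2 s.
2. the wedge is home (within 5 mm) and the jaw is closed (at least 5 of its 6 mm), slats still against the stop (all of step 1 and x of wedge_face in the frame of jig above -0.12 m and value of joint jaw above 0.005 m and z of wedge_face in the frame of jig below 0.031 m), for 0.2 s.
At the end, for the whole second after the job is handed in: All slats lie flat within 4 mm of the end stop; the wedge lies flat, its struck face at most 5 mm short of home (jig x above -120 mm), and the jaw has moved at least 5 mm; the block is at rest on the table, its grip centre at most 56 mm high and not over the baseboard (all of step 2 and height (world z) of block_grip below 0.056 m and not (x of block_grip in the frame of jig between -0.19 and 0.115 m and y of block_grip in the frame of jig between -0.175 and 0.135 m) and linear speed of each of block, wedge below 0.02 m/s); the robot touches nothing.
It fails at once if the robot or its fingers press on a slat or the wedge directly (over 1 N) (contact force between any of the fingers, the arm and wedge above 1 N or contact force between any of the fingers, the arm and slat0 above 1 N or contact force between any of the fingers, the arm and slat1 above 1 N or contact force between any of the fingers, the arm and slat2 above 1 N or contact force between any of the fingers, the arm and slat3 above 1 N).
It fails at once if the glue, tape, bowl or offcut is moved more than 20 mm (distance of any of glue, tape, bowl, offcut from where it was at the start of the episode above 0.02 m).
It also fails if it takes over 64 s, if anything falls off the work surface, if the arm or the gripper's body presses on something with over 40 N, if the wrist force passes 120 N, or if a joint passes its speed limit or range.

## Working session

There is one attempt and no reset: what is moved stays moved. The work goes in short steps, Python scripts to look and compute and a shell command to move; the robot and the scene stay as the last step left them, time stands still between calls to the robot, and variables do not carry over. Pictures are saved under pics/ and viewed, and the job is handed in when it is done.

```bash
mkdir -p pics; ls; python3 - <<'E'
from station import ctrl
import cv2,numpy as np
s=ctrl.get_state(); print(s)
for n in ["top","scene"]:
    im,d=ctrl.read_camera(n); cv2.imwrite(f"pics/{n}0.png",im); np.save(f"pics/{n}0.npy",d)
    print(n,ctrl.camera_info(n))
E
```

```text
pics
{'clock': 0.0, 'joint_pos': array([-1.25156259e+00,  4.91555866e-01,  1.55946777e+00, -2.67878327e-05,
        1.09168799e+00, -1.05591923e-01]), 'qvel': array([ 0.00076204, -0.00135816, -0.00180239, -0.00055988,  0.00049069,
       -0.00022001]), 'effort': array([-8.84564452e-04, -6.12637854e+01, -2.58182126e+01,  6.92441105e-02,
        4.80860390e-02, -8.51764389e-05]), 'eef_pos': array([ 257.54149303, -569.19603777,  214.05773266]), 'tool_rot': array([[ 9.11105525e-01,  4.12173001e-01, -3.73746954e-04],
       [ 4.12173160e-01, -9.11104919e-01,  1.05497413e-03],
       [ 9.43091649e-05, -1.11524122e-03, -9.99999374e-01]]), 'contact_force': array([0.19818781, 0.50209338, 0.11841661]), 'moment': array([-0.00968726,  0.00354213,  0.03873211]), 'width': 1.0013157587482748}
top {'fx': 507.6848367550265, 'fy': 507.6848367550265, 'cx': 278.63098051287534, 'cy': 209.43155027559945, 'extrinsics': array([[ 2.39969129e-02, -9.99655168e-01,  1.06627021e-02,
        -8.56632593e+00],
       [-9.95295449e-01, -2.48909975e-02, -9.36344354e-02,
         5.22025631e+02],
       [ 9.38675525e-02, -8.36560145e-03, -9.95549546e-01,
         1.85256030e+03],
       [ 0.00000000e+00,  0.00000000e+00,  0.00000000e+00,
         1.00000000e+00]])}
scene {'fx': 413.648115857272, 'fy': 413.648115857272, 'cx': 281.21088737156555, 'cy': 208.38358479486513, 'extrinsics': array([[-8.32912863e-01,  5.53401584e-01, -1.68799501e-03,
         4.30081670e+02],
       [ 4.73511618e-01,  7.11086830e-01, -5.19752122e-01,
        -1.96282686e+02],
       [-2.86431337e-01, -4.33707513e-01, -8.54315447e-01,
         1.57887542e+03],
       [ 0.00000000e+00,  0.00000000e+00,  0.00000000e+00,
         1.00000000e+00]])}
```

View pics/top0.png

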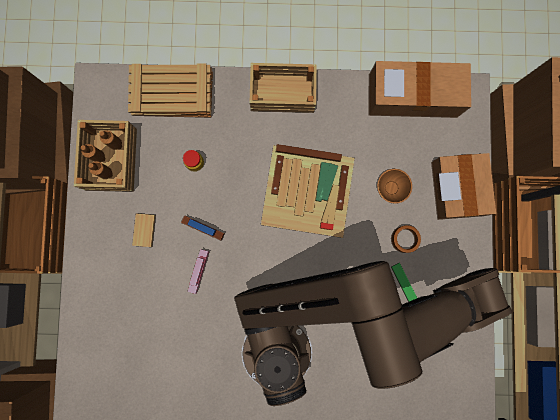

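View pics/scene0.png

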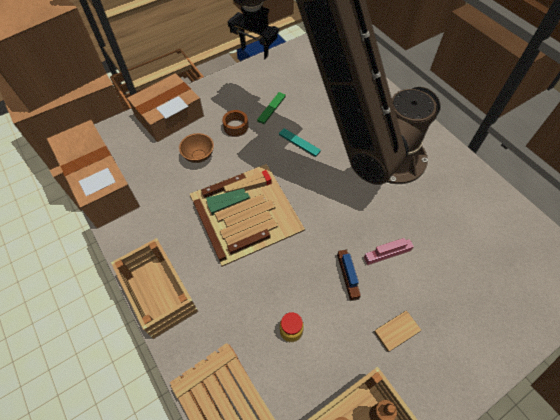

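```bash
python3 - <<'E'
import cv2
im=cv2.imread("pics/top0.png"); cv2.imwrite("pics/top0c.png",cv2.resize(im[140:320,180:400],None,fx=3.4,fy=3.3,interpolation=cv2.INTER_CUBIC))
E
```

```text
(no output)
```

View pics/top0c.png

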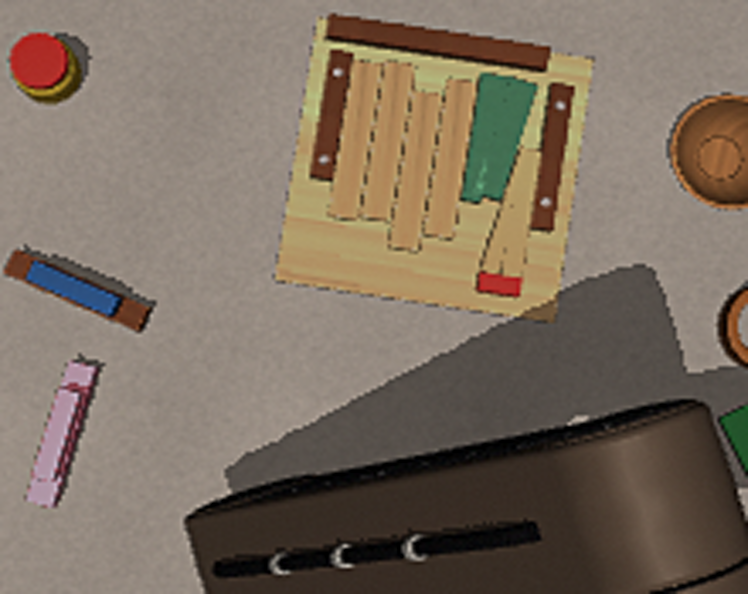

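```bash
cat > h.py <<'E'
import numpy as np,cv2
from station import ctrl
def ray(ci,u,v,z):
    E=np.array(ci["extrinsics"]);R=E[:3,:3];t=E[:3,3];c=-R.T@t
    d=R.T@np.array([(u-ci["cx"])/ci["fx"],(v-ci["cy"])/ci["fy"],1])
    return c+d*(z-c[2])/d[2]
def proj(ci,P):
    E=np.array(ci["extrinsics"]);p=E[:3,:3]@np.array(P)+E[:3,3]
    return ci["cx"]+ci["fx"]*p[0]/p[2],ci["cy"]+ci["fy"]*p[1]/p[2]
def fit(J,W):
    J=np.array(J,float);W=np.array(W)[:,:2];jm=J.mean(0);wm=W.mean(0)
    a=J-jm;b=W-wm
    th=np.arctan2((a[:,0]*b[:,1]-a[:,1]*b[:,0]).sum(),(a*b).sum())
    R=np.array([[np.cos(th),-np.sin(th)],[np.sin(th),np.cos(th)]])
    return wm-R@jm,th,(W-wm)-a@R.T
E
python3 - <<'E'
from h import *
im=cv2.imread("pics/top0.png");ci=ctrl.camera_info("top")
W=[ray(ci,*p,12) for p in [(273.5,144.2),(354.7,157.6),(260.9,225.8),(343.5,237)]]
o,th,r=fit([(115,135),(115,-175),(-190,135),(-190,-175)],W);print(o,th,r)
hsv=cv2.cvtColor(im,cv2.COLOR_BGR2HSV)
m=cv2.inRange(hsv,(100,100,60),(125,255,255));m[:200]=0;m[250:]=0;m[:,:170]=0;m[:,240:]=0
n,l,s,c=cv2.connectedComponentsWithStats(m);print(s[1:],c[1:])
ys,xs=np.where(m);P=np.array([ray(ci,x,y,68)[:2] for x,y in zip(xs,ys)]).astype(np.float32)
print(cv2.minAreaRect(P))
w,V=np.linalg.eigh(np.cov(P.T));print(P.mean(0),V[:,1],np.arctan2(V[1,1],V[0,1]))
E
```

```text
[635.50230465 -89.49929931] -0.12600024227354076 [[ 2.98267523 -0.61050785]
 [-1.26039834  0.10746903]
 [-3.32686254  0.10600271]
 [ 1.60458565  0.39703611]]
[[188 219  27  16 169]] [[200.66863905 226.77514793]]
((448.3637390136719, 283.325927734375), (97.33263397216797, 22.164390563964844), 67.5099105834961)
[448.3936  283.21805] [0.38618609 0.92242089] 1.1743030066629676
```

```bash
cat >> h.py <<'E'
from scipy.spatial.transform import Rotation as Ro
def d(*targets):
    """targets: (x,y,z,yaw_of_tool_y)"""
    s=ctrl.get_state();R=np.array(s["tool_rot"]);p=np.array(s["eef_pos"])
    for x,y,z,w in targets:
        ty=np.array([np.cos(w),np.sin(w),0]);tz=np.array([0,0,-1.]);tx=np.cross(ty,tz)
        Rt=np.c_[tx,ty,tz]
        print(np.round(R.T@(np.array([x,y,z])-p),2),np.round(Ro.from_matrix(R.T@Rt).as_rotvec(),4))
def st():
    s=ctrl.get_state();R=s["tool_rot"]
    print(round(s["clock"],2),np.round(s["eef_pos"],2),"yaw_y %.4f"%np.arctan2(R[1,1],R[0,1]),"tilt",np.round(R[:,2],4),np.round(s["contact_force"],1),"w %.3f"%s["width"],np.round(s["joint_pos"],2))
E
python3 - <<'E'
from h import *
st();d((450,-350,300,-.9),(500,-120,350,-.126))
E
```

```text
0.1 [ 257.55 -569.25  214.13] yaw_y -1.1460 tilt [-3.e-04  9.e-04 -1.e+00] [-0.2 -0.7  0.4] w 1.002 [-1.25  0.49  1.56 -0.    1.09 -0.11]
[ 265.72 -120.53  -85.74] [-9.00e-04 -2.00e-04 -2.46e-01]
[ 406.07 -309.53 -135.55] [-8.00e-04 -5.00e-04 -1.02e+00]
```

```bash
python3 -m handwheel '[{"translation":[60,-25,-20],"angular":[0,0,-0.06]},{"translation":[115,-50,-37],"angular":[0,0,-0.12]},{"translation":[170,-75,-55],"angular":[0,0,-0.18]},{"translation":[220,-110,-75],"angular":[0,0,-0.3]},{"translation":[265,-150,-90],"angular":[0,0,-0.45]},{"translation":[305,-190,-100],"angular":[0,0,-0.6]},{"translation":[340,-230,-115],"angular":[0,0,-0.75]},{"translation":[375,-270,-125],"angular":[0,0,-0.9]}]'
python3 -m handwheel '[{"translation":[43,-28,-12],"angular":[0,0,-0.12]},{"translation":[43,-28,-12],"angular":[0,0,-0.12]},{"translation":[43,-28,-12],"angular":[0,0,-0.12]}]'
python3 - <<'E'
from h import *
st()
im,dd=ctrl.read_camera("wrist"); cv2.imwrite("pics/w1.png",im); print(ctrl.camera_info("wrist"))
E
```

```text
clock: 1.1
eef_pos: [488.3, -167.0, 340.2]
tool_rot: [[0.238, 0.971, 0.0], [0.971, -0.238, -0.0], [-0.0, 0.0, -1.0]]
contact_force: [0.8, 0.2, -0.1]
width: 1.001
clock: 1.48
eef_pos: [471.4, -120.6, 351.5]
tool_rot: [[0.126, 0.992, -0.0], [0.992, -0.126, -0.0], [-0.0, 0.0, -1.0]]
contact_force: [-0.0, -0.2, -0.1]
width: 1.001
1.48 [ 471.41 -120.61  351.47] yaw_y -0.1266 tilt [-0.e+00 -3.e-04 -1.e+00] [-0.  -0.2 -0.1] w 1.001 [-0.39  0.17  1.68 -0.    1.3  -0.26]
{'fx': 301.92784009369865, 'fy': 301.92784009369865, 'cx': 281.4457174402468, 'cy': 210.7335015489586, 'extrinsics': array([[ 9.91758524e-01, -1.28120743e-01, -3.24898520e-04,
        -4.82197273e+02],
       [-1.22232239e-01, -9.46930619e-01,  2.97290569e-01,
        -1.31178248e+02],
       [-3.83967448e-02, -2.94800742e-01, -9.54786998e-01,
         5.05280015e+02],
       [ 0.00000000e+00,  0.00000000e+00,  0.00000000e+00,
         1.00000000e+00]])}
```

View pics/w1.png

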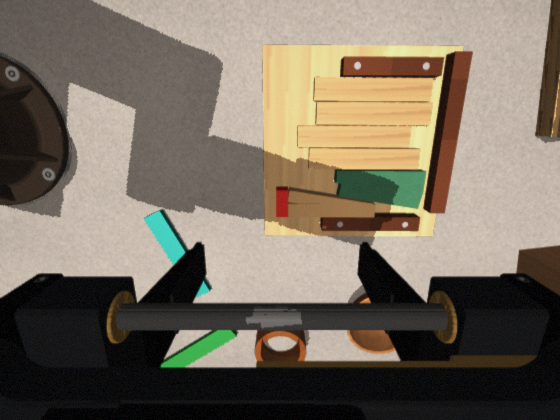

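```bash
python3 - <<'E'
import cv2
im=cv2.imread("pics/w1.png"); cv2.imwrite("pics/w1c.png",cv2.resize(im[35:245,255:480],None,fx=3,fy=2.8,interpolation=cv2.INTER_CUBIC))
E
```

```text
(no output)
```

View pics/w1c.png

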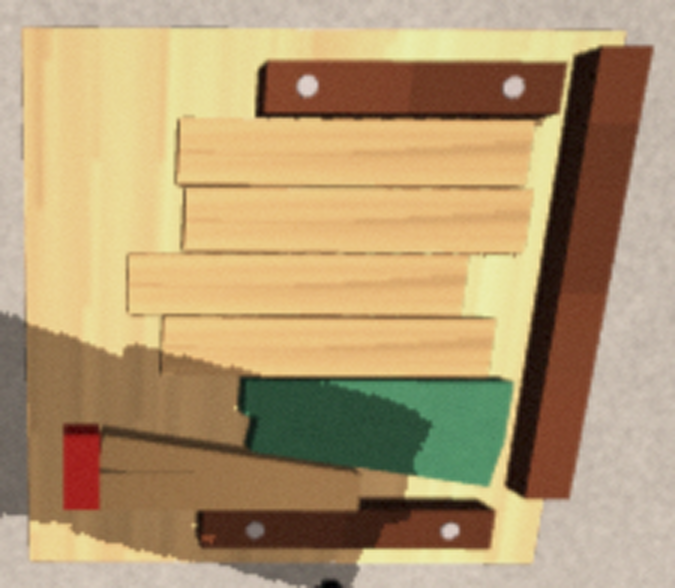

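```bash
python3 - <<'E'
from h import *
ci=ctrl.camera_info("wrist")
f=lambda cx,cy,z: ray(ci,255+(cx+.5)/3-.5,35+(cy+.5)/2.8-.5,z)
J=[(-190,135),(115,135),(-190,-175),(115,-175)]
W=[f(22,28,12),f(626,31,12),f(30,560,12),f(533,562,12)]
o,th,r=fit(J,W);print(o,th,np.round(r,1))
R=np.array([[np.cos(th),-np.sin(th)],[np.sin(th),np.cos(th)]])
j=lambda p:np.round(R.T@(p[:2]-o),1)
for n,p in dict(siderail_nearinner=(265,114,38),wr_near_top=(203,512,38),siderail_far=(560,114,38),s0=(178,150,26),s1=(183,218,26),s2=(128,285,26),s3=(162,346,26),s3bot=(162,375,26),wedge_t=(64,434,42),wedge_b=(64,510,42),jawnear=(240,385,36),stop_top=(601,48,38),stop_bot=(527,497,38)).items(): print(n,j(f(*p)))
E
```

```text
[635.79723027 -88.19875835] -0.13252980884969984 [[ 0.3 -1.1]
 [-0.8 -1.2]
 [ 0.8  1.1]
 [-0.3  1.1]]
siderail_nearinner [-69.5  88.7]
wr_near_top [ -90.1 -131.9]
siderail_far [75.2 89.3]
s0 [-110.3   72. ]
s1 [-106.4   36.8]
s2 [-134.3    0.4]
s3 [-115.1  -34.1]
s3bot [-114.6  -51. ]
wedge_t [-168.2  -83.1]
wedge_b [-168.2 -129.6]
jawnear [-73.3 -55. ]
stop_top [ 89.8 120.6]
stop_bot [  90.8 -121.6]
```

```bash
python3 - <<'E'
from h import *
d((448,283,220,-.397))
E
```

```text
[397.84 -74.53 131.22] [-5.000e-04  2.000e-04  2.696e-01]
```

```bash
python3 -m handwheel '[{"translation":[45,-13,13],"angular":[0,0,0.04]},{"translation":[90,-27,27],"angular":[0,0,0.08]},{"translation":[140,-40,40],"angular":[0,0,0.12]},{"translation":[190,-55,55],"angular":[0,0,0.17]},{"translation":[240,-70,70],"angular":[0,0,0.22]},{"translation":[270,-85,80],"angular":[0,0,0.27]},{"translation":[299,-98,91],"angular":[0,0,0.27]},{"translation":[299,-98,91],"angular":[0,0,0.27]}]'
python3 - <<'E'
from h import *
st()
im,dd=ctrl.read_camera("wrist"); cv2.imwrite("pics/w2.png",im);ci=ctrl.camera_info("wrist")
hsv=cv2.cvtColor(im,cv2.COLOR_BGR2HSV)
m=cv2.inRange(hsv,(100,100,60),(125,255,255))
print(cv2.connectedComponentsWithStats(m)[2][1:])
E
```

```text
clock: 2.52
eef_pos: [411.5, 189.0, 259.4]
tool_rot: [[0.385, 0.923, -0.002], [0.923, -0.385, -0.001], [-0.002, -0.002, -1.0]]
contact_force: [-0.5, 0.0, 0.4]
width: 1.0
2.52 [411.54 189.05 259.43] yaw_y -0.3956 tilt [-2.3e-03 -7.0e-04 -1.0e+00] [-0.5  0.   0.4] w 1.000 [ 0.28  0.19  1.9  -0.    1.05  0.68]
[[ 270   53   21   93 1925]]
```

View pics/w2.png

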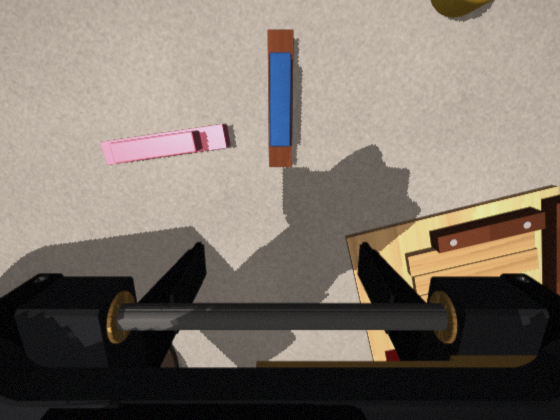

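```bash
python3 - <<'E'
from h import *
im=cv2.imread("pics/w2.png");ci=ctrl.camera_info("wrist")
cv2.imwrite("pics/w2c.png",cv2.resize(im[20:180,90:310],None,fx=3.5,fy=3.5))
hsv=cv2.cvtColor(im,cv2.COLOR_BGR2HSV)
m=cv2.inRange(hsv,(100,100,60),(125,255,255))
cn=max(cv2.findContours(m,0,2)[0],key=cv2.contourArea)
print(cv2.minAreaRect(cn))
P=np.array([ray(ci,x,y,68)[:2] for x,y in cn[:,0]]).astype(np.float32)
print(cv2.minAreaRect(P))
for q in [(268,30),(294,30),(268,166),(293,166)]: print(ray(ci,*q,34)[:2])
E
```

```text
((280.0, 99.0), (92.0, 20.0), 90.0)
((448.96917724609375, 282.59942626953125), (97.64726257324219, 22.93557357788086), 66.6009750366211)
[466.41046903 360.77029051]
[494.15610791 349.12908578]
[403.53156959 216.24281264]
[433.8019865  203.55260348]
```

View pics/w2c.png

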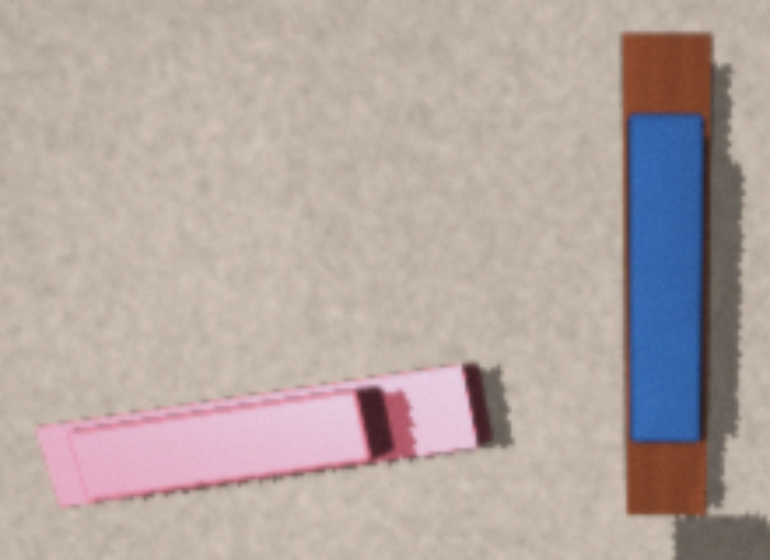

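```bash
python3 - <<'E'
from h import *
d((449,282.7,110,-.4),(449,282.7,37,-.4))
E
```

```text
[101.48  -2.11 149.79] [-0.001   0.0012  0.004 ]
[101.57  -2.03 222.79] [-0.001   0.0012  0.004 ]
```

```bash
python3 -m handwheel '[{"translation":[33,-1,45],"angular":[0,0,0.004]},{"translation":[66,-2,90],"angular":[0,0,0.004]},{"translation":[101.5,-2,135],"angular":[0,0,0.004]},{"translation":[101.5,-2,150],"angular":[0,0,0.004]},{"translation":[101.5,-2,150],"angular":[0,0,0.004]}]' -0.1 30
python3 - <<'E'
from h import *
st();d((449,282.7,37,-.4))
E
```

```text
clock: 3.2
eef_pos: [449.1, 281.6, 109.9]
tool_rot: [[0.391, 0.921, -0.002], [0.921, -0.391, -0.001], [-0.002, -0.001, -1.0]]
contact_force: [-0.6, -0.1, 0.5]
width: 0.566
3.2 [449.15 281.63 109.9 ] yaw_y -0.4012 tilt [-0.002  -0.0012 -1.    ] [-0.6 -0.1  0.5] w 0.566 [ 0.44  0.5   1.9  -0.    0.75  0.84]
[ 1.06 -0.46 72.9 ] [-0.0013  0.0019 -0.0012]
```

```bash
python3 -m handwheel '[{"translation":[0.5,0,30],"angular":[0,0,0]},{"translation":[1,-0.5,55],"angular":[-0.001,0.002,0]},{"translation":[1,-0.5,73],"angular":[-0.001,0.002,0]},{"translation":[1,-0.5,73],"angular":[-0.001,0.002,0]}]'
python3 - <<'E'
from h import *
st()
E
```

```text
clock: 3.7
eef_pos: [449.4, 283.1, 38.3]
tool_rot: [[0.391, 0.921, 0.002], [0.921, -0.391, 0.001], [0.002, 0.001, -1.0]]
contact_force: [-0.8, 0.1, -0.3]
width: 0.549
3.7 [449.38 283.13  38.32] yaw_y -0.4014 tilt [ 0.0019  0.0014 -1.    ] [-0.8  0.1 -0.3] w 0.549 [0.44 0.61 1.95 0.   0.58 0.84]
```

```bash
python3 -m handwheel '[{"translation":[0,0,0],"angular":[0,0,0]},{"translation":[0,0,0],"angular":[0,0,0]},{"translation":[0,0,0],"angular":[0,0,0]},{"translation":[0,0,0],"angular":[0,0,0]},{"translation":[0,0,0],"angular":[0,0,0]}]' 1 45
python3 - <<'E'
from h import *
st()
im,dd=ctrl.read_camera("wrist"); cv2.imwrite("pics/w3.png",im)
E
```

```text
clock: 4.32
eef_pos: [449.0, 284.2, 38.1]
tool_rot: [[0.389, 0.921, 0.002], [0.921, -0.389, 0.002], [0.002, 0.001, -1.0]]
contact_force: [-1.0, -1.6, 6.7]
width: 0.251
4.33 [449.02 284.16  38.08] yaw_y -0.3999 tilt [ 0.0023  0.0016 -1.    ] [-1.  -1.6  6.7] w 0.251 [0.44 0.61 1.95 0.   0.58 0.84]
```

View pics/w3.png

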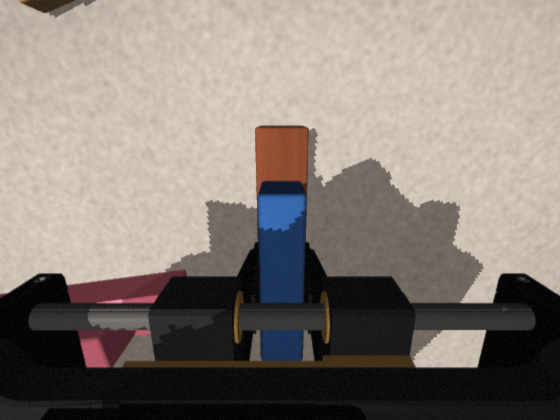

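```bash
cat >> h.py <<'E'
O=np.array([635.8,-88.2]);TH=-0.1325
RJ=np.array([[np.cos(TH),-np.sin(TH)],[np.sin(TH),np.cos(TH)]])
def J(x,y): return tuple(O+RJ@np.array([x,y]))
def jt():
    print("jig tcp",np.round(RJ.T@(np.array(ctrl.get_state()["eef_pos"])[:2]-O),2))
E
python3 -m handwheel '[{"translation":[0,0,-15],"angular":[0,0,0]},{"translation":[0,0,-50],"angular":[0,0,0]},{"translation":[0,0,-92],"angular":[0,0,0]},{"translation":[0,0,-92],"angular":[0,0,0]}]'
python3 - <<'E'
from h import *
st();print(J(-178,22));d((*J(-178,22),130,TH))
E
```

```text
clock: 4.88
eef_pos: [449.8, 284.5, 132.8]
tool_rot: [[0.389, 0.921, 0.007], [0.921, -0.389, 0.004], [0.006, 0.005, -1.0]]
contact_force: [-0.1, -0.3, -1.5]
width: 0.252
4.88 [449.77 284.54 132.77] yaw_y -0.3999 tilt [ 0.0066  0.0037 -1.    ] [-0.1 -0.3 -1.5] w 0.252 [0.44 0.46 1.88 0.   0.79 0.84]
(np.float64(462.26669968079545), np.float64(-42.876786518112105))
[-296.74  138.96    1.65] [ 0.0054 -0.0053 -0.2674]
```

```bash
python3 -m handwheel '[{"translation":[-25,12,0],"angular":[0,0,-0.02]},{"translation":[-70,33,0],"angular":[0.001,-0.001,-0.06]},{"translation":[-120,56,0],"angular":[0.002,-0.002,-0.11]},{"translation":[-170,80,1],"angular":[0.003,-0.003,-0.16]},{"translation":[-220,103,1],"angular":[0.004,-0.004,-0.21]},{"translation":[-265,124,2],"angular":[0.005,-0.005,-0.25]},{"translation":[-297,139,2],"angular":[0.005,-0.005,-0.267]},{"translation":[-297,139,2],"angular":[0.005,-0.005,-0.267]}]'
python3 - <<'E'
from h import *
st();jt();d((*J(-178,22),52,TH))
im,dd=ctrl.read_camera("wrist"); cv2.imwrite("pics/w4.png",im)
E
```

```text
clock: 5.88
eef_pos: [460.8, -45.5, 126.5]
tool_rot: [[0.136, 0.991, -0.006], [0.991, -0.136, -0.002], [-0.003, -0.005, -1.0]]
contact_force: [-0.2, 1.0, -1.9]
width: 0.253
5.88 [460.77 -45.52 126.55] yaw_y -0.1361 tilt [-0.0055 -0.0019 -1.    ] [-0.2  1.  -1.9] w 0.253 [-0.24  0.39  2.04 -0.    0.71 -0.1 ]
jig tcp [-179.14   19.18]
[ 3.02  1.51 74.53] [-0.0052  0.0027 -0.0035]
```

View pics/w4.png

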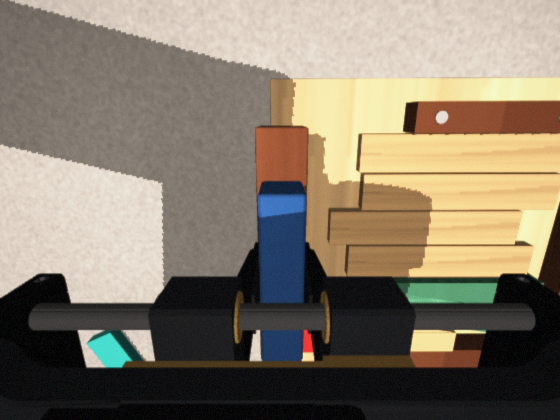

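```bash
python3 -m handwheel '[{"translation":[3,1.5,25],"angular":[0,0,0]},{"translation":[3,1.5,50],"angular":[0,0,0]},{"translation":[3,1.5,66],"angular":[0,0,0]},{"translation":[3,1.5,72],"angular":[0,0,-0.002]},{"translation":[3,1.5,72],"angular":[0,0,-0.002]},{"translation":[3,1.5,72],"angular":[0,0,-0.002]}]'
python3 - <<'E'
from h import *
st();jt();d((*J(-178,22),52,TH))
E
```

```text
clock: 6.68
eef_pos: [462.9, -40.9, 55.7]
tool_rot: [[0.13, 0.991, -0.004], [0.991, -0.13, -0.002], [-0.003, -0.003, -1.0]]
contact_force: [0.8, 0.3, -1.7]
width: 0.248
6.67 [462.94 -40.9   55.66] yaw_y -0.1307 tilt [-0.0036 -0.0023 -1.    ] [ 0.8  0.3 -1.7] w 0.248 [-0.23  0.52  2.1  -0.01  0.53 -0.09]
jig tcp [-177.6    24.04]
[-2.03 -0.39  3.66] [-0.0033  0.0028  0.0018]
```

```bash
python3 -m handwheel '[{"translation":[-2,5,3.5],"angular":[-0.003,0.003,0.002]},{"translation":[-2,14,3.5],"angular":[-0.003,0.003,0.002]},{"translation":[-2,23,3.5],"angular":[-0.003,0.003,0.002]},{"translation":[-2,32,3.5],"angular":[-0.003,0.003,0.002]},{"translation":[-2,41,3.5],"angular":[-0.003,0.003,0.002]},{"translation":[-2,50,3.5],"angular":[-0.003,0.003,0.002]},{"translation":[-2,58,3.5],"angular":[-0.003,0.003,0.002]},{"translation":[-2,64,3.5],"angular":[-0.003,0.003,0.002]}]'
python3 - <<'E'
from h import *
st();jt()
im,dd=ctrl.read_camera("wrist"); cv2.imwrite("pics/w5.png",im)
E
```

```text
clock: 7.68
eef_pos: [526.1, -51.5, 51.3]
tool_rot: [[0.133, 0.991, -0.002], [0.991, -0.133, 0.001], [0.0, -0.002, -1.0]]
contact_force: [-2.3, 0.8, -0.8]
width: 0.248
7.67 [526.06 -51.45  51.3 ] yaw_y -0.1330 tilt [-1.7e-03  6.0e-04 -1.0e+00] [-2.3  0.8 -0.8] w 0.248 [-0.22  0.59  1.95  0.    0.61 -0.09]
jig tcp [-113.63   21.93]
```

View pics/w5.png

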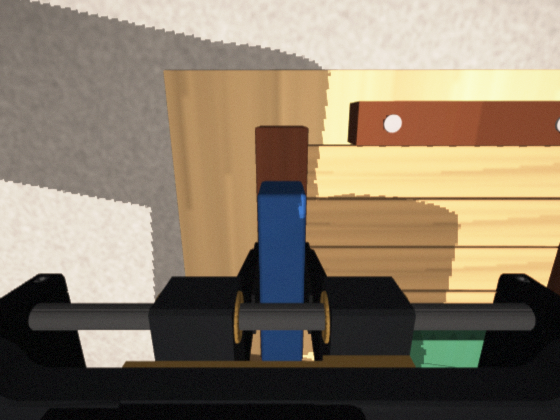

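```bash
python3 -m handwheel '[{"translation":[0,3,0],"angular":[0,0,0]},{"translation":[0,6,0],"angular":[0,0,0]},{"translation":[0,7.5,0],"angular":[0,0,0]},{"translation":[0,8,0],"angular":[0,0,0]}]'
python3 -c "
from h import *
st();jt()"
python3 -m handwheel '[{"translation":[0,1,0],"angular":[0,0,0]},{"translation":[0,1.5,0],"angular":[0,0,0]},{"translation":[0,1.5,0],"angular":[0,0,0]}]'
python3 -c "
from h import *
st();jt()"
```

```text
clock: 8.22
eef_pos: [533.8, -52.5, 51.4]
tool_rot: [[0.133, 0.991, -0.001], [0.991, -0.133, 0.0], [0.0, -0.001, -1.0]]
contact_force: [-1.4, 0.9, -1.5]
width: 0.25
8.22 [533.76 -52.5   51.38] yaw_y -0.1330 tilt [-1.2e-03  5.0e-04 -1.0e+00] [-1.4  0.9 -1.5] w 0.250 [-0.22  0.59  1.93  0.    0.62 -0.09]
jig tcp [-105.86   21.9 ]
clock: 8.6
eef_pos: [535.3, -52.7, 51.4]
tool_rot: [[0.133, 0.991, -0.001], [0.991, -0.133, 0.0], [0.0, -0.001, -1.0]]
contact_force: [-1.3, 0.4, -2.0]
width: 0.249
8.6 [535.3  -52.71  51.38] yaw_y -0.1329 tilt [-1.e-03  4.e-04 -1.e+00] [-1.3  0.4 -2. ] w 0.249 [-0.22  0.6   1.92  0.    0.62 -0.09]
jig tcp [-104.31   21.9 ]
```

```bash
for i in 1 2; do python3 -m handwheel '[{"translation":[0,1,0],"angular":[0,0,0]},{"translation":[0,1,0],"angular":[0,0,0]}]' |grep force
python3 -c "
from h import *
st();jt()"; done
```

```text
contact_force: [-5.6, 1.1, 0.6]
8.85 [535.4  -52.7   51.31] yaw_y -0.1328 tilt [-3.1e-03  8.0e-04 -1.0e+00] [-5.6  1.1  0.6] w 0.249 [-0.22  0.6   1.92  0.    0.63 -0.09]
jig tcp [-104.21   21.92]
contact_force: [-9.2, 0.9, 2.7]
9.1 [535.49 -52.7   51.21] yaw_y -0.1328 tilt [-0.0051  0.0012 -1.    ] [-9.2  0.9  2.7] w 0.248 [-0.22  0.6   1.92 -0.    0.63 -0.09]
jig tcp [-104.12   21.94]
```

```bash
python3 -m handwheel '[{"translation":[0,-5,0],"angular":[0,0,0]},{"translation":[0,-25,-1],"angular":[0,0,0]},{"translation":[0,-45,-5],"angular":[0,0,0]},{"translation":[-10,-60,-40],"angular":[0,0,0]},{"translation":[-50,-80,-55],"angular":[0,0,0]},{"translation":[-90,-90,-55],"angular":[0,0,0]},{"translation":[-110,-93,-55],"angular":[0,0,0]},{"translation":[-110,-93,-55],"angular":[0,0,0]}]'
python3 - <<'E'
from h import *
st();jt();d((*J(-198,-107),52,TH))
im,dd=ctrl.read_camera("wrist"); cv2.imwrite("pics/w6.png",im)
ci=ctrl.camera_info("wrist")
print([np.round(proj(ci,(*J(-90,y),26)),1) for y in (70,35,0,-35)])
E
```

```text
clock: 10.1
eef_pos: [430.7, -150.9, 106.7]
tool_rot: [[0.135, 0.991, 0.0], [0.991, -0.135, -0.0], [-0.0, 0.0, -1.0]]
contact_force: [0.4, -0.7, -2.8]
width: 0.25
10.1 [ 430.67 -150.85  106.71] yaw_y -0.1353 tilt [ 4.e-04 -3.e-04 -1.e+00] [ 0.4 -0.7 -2.8] w 0.250 [-0.48  0.42  2.08 -0.    0.65 -0.35]
jig tcp [-195.05  -89.2 ]
[-17.79  -2.92  54.71] [ 0.0004  0.0002 -0.0028]
[array([427.9,   8.9]), array([421.3,  62.4]), array([415.3, 111.3]), array([409.9, 156. ])]
```

View pics/w6.png

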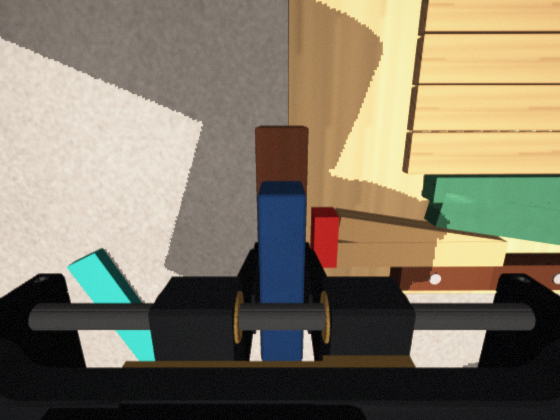

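```bash
python3 - <<'E'
from h import *
ci=ctrl.camera_info("wrist")
for q in [(96,250),(70,266),(155,355)]:
    p=ray(ci,*q,14)[:2]; print(RJ.T@(p-O))
E
python3 -m handwheel '[{"translation":[-12,-3,15],"angular":[0,0,-0.001]},{"translation":[-18,-3,35],"angular":[0,0,-0.003]},{"translation":[-18,-3,52],"angular":[0,0,-0.003]},{"translation":[-18,-3,55],"angular":[0,0,-0.003]},{"translation":[-18,-3,55],"angular":[0,0,-0.003]}]'
python3 - <<'E'
from h import *
st();jt();d((*J(-198,-107),52,TH))
E
```

```text
[-372.02404729 -124.0426267 ]
[-400.26921142 -140.82513   ]
[-331.64458    -246.79871018]
clock: 10.78
eef_pos: [425.5, -166.7, 51.6]
tool_rot: [[0.129, 0.992, -0.001], [0.992, -0.129, 0.0], [0.0, -0.001, -1.0]]
contact_force: [0.3, -0.4, -2.5]
width: 0.248
10.78 [ 425.47 -166.65   51.64] yaw_y -0.1292 tilt [-9.e-04  4.e-04 -1.e+00] [ 0.3 -0.4 -2.5] w 0.248 [-0.52  0.52  2.12 -0.    0.5  -0.39]
jig tcp [-198.12 -105.55]
[-1.45  0.11 -0.36] [-0.001  -0.0003  0.0033]
```

```bash
python3 -m handwheel '[{"translation":[-1.5,6,0],"angular":[0,0,0.003]},{"translation":[-1.5,13,0],"angular":[0,0,0.003]},{"translation":[-1.5,19,0],"angular":[0,0,0.003]},{"translation":[-1.5,24,0],"angular":[0,0,0.003]},{"translation":[-1.5,29,0],"angular":[0,0,0.003]},{"translation":[-1.5,34,0],"angular":[0,0,0.003]},{"translation":[-1.5,39,0],"angular":[0,0,0.003]},{"translation":[-1.5,44,0],"angular":[0,0,0.003]}]'
python3 - <<'E'
from h import *
st();jt()
im,dd=ctrl.read_camera("wrist"); cv2.imwrite("pics/w7.png",im)
E
```

```text
clock: 11.78
eef_pos: [468.0, -174.2, 51.2]
tool_rot: [[0.133, 0.991, -0.003], [0.991, -0.133, 0.001], [0.001, -0.003, -1.0]]
contact_force: [-6.9, -1.3, 0.9]
width: 0.253
11.78 [ 467.98 -174.21   51.24] yaw_y -0.1331 tilt [-0.003   0.0011 -1.    ] [-6.9 -1.3  0.9] w 0.253 [-0.49  0.56  2.02 -0.    0.57 -0.35]
jig tcp [-154.99 -107.42]
```

View pics/w7.png

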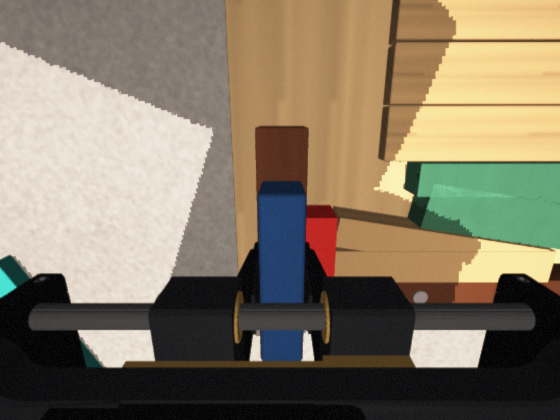

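Wedge is moving (red head at (321,240), flush on the block); slats still level. Continue 25 mm.

```bash
python3 -m handwheel '[{"translation":[0,4,0],"angular":[0,0,0]},{"translation":[0,8,0],"angular":[0,0,0]},{"translation":[0,12,0],"angular":[0,0,0]},{"translation":[0,16,0],"angular":[0,0,0]},{"translation":[0,19,0],"angular":[0,0,0]},{"translation":[0,22,0],"angular":[0,0,0]},{"translation":[0,24,0],"angular":[0,0,0]},{"translation":[0,25,0],"angular":[0,0,0]}]'
python3 -c "
from h import *
st();jt()"
python3 -m handwheel '[{"translation":[0,1.5,0],"angular":[0,0,0]},{"translation":[0,1.5,0],"angular":[0,0,0]}]' >/dev/null
python3 -c "
from h import *
st();jt()"
```

```text
clock: 12.82
eef_pos: [492.5, -177.6, 51.2]
tool_rot: [[0.132, 0.991, -0.003], [0.991, -0.132, 0.001], [0.001, -0.003, -1.0]]
contact_force: [-7.2, -2.7, 0.7]
width: 0.252
12.82 [ 492.49 -177.57   51.19] yaw_y -0.1329 tilt [-0.0032  0.001  -1.    ] [-7.2 -2.7  0.7] w 0.252 [-0.47  0.58  1.96 -0.    0.6  -0.34]
jig tcp [-130.24 -107.52]
13.07 [ 493.12 -177.58   51.08] yaw_y -0.1327 tilt [-0.0049  0.0016 -1.    ] [-9.8 -2.8  1.6] w 0.251 [-0.47  0.58  1.95 -0.    0.61 -0.34]
jig tcp [-129.62 -107.44]
```

```bash
for i in 1 2 3; do python3 -m handwheel '[{"translation":[0,2,0],"angular":[0,0,0]},{"translation":[0,2,0],"angular":[0,0,0]}]' >/dev/null
python3 -c "
from h import *
st();jt()"; done
```

```text
13.32 [ 493.66 -177.53   50.89] yaw_y -0.1325 tilt [-0.0081  0.0027 -1.    ] [-17.8  -3.6   4.8] w 0.247 [-0.47  0.59  1.95 -0.    0.61 -0.34]
jig tcp [-129.09 -107.33]
13.57 [ 493.93 -177.41   50.78] yaw_y -0.1321 tilt [-0.0118  0.0039 -0.9999] [-25.2  -5.5  11. ] w 0.249 [-0.47  0.59  1.95 -0.    0.62 -0.33]
jig tcp [-128.84 -107.17]
13.82 [ 494.22 -177.35   50.68] yaw_y -0.1319 tilt [-0.0155  0.005  -0.9999] [-34.7  -6.5  16.3] w 0.251 [-0.47  0.59  1.94 -0.    0.62 -0.33]
jig tcp [-128.56 -107.08]
```

```bash
python3 -m handwheel '[{"translation":[0,-8,0],"angular":[0,0,0]},{"translation":[0,-20,0],"angular":[0,0,0]},{"translation":[0,-40,-10],"angular":[0,0,0]},{"translation":[0,-55,-50],"angular":[0,0,0]},{"translation":[-10,-65,-90],"angular":[0,0,0]},{"translation":[-20,-65,-130],"angular":[0,0,0]},{"translation":[-20,-65,-150],"angular":[0,0,0]},{"translation":[-20,-65,-150],"angular":[0,0,0]}]'
python3 - <<'E'
from h import *
st();jt()
im,dd=ctrl.read_camera("wrist"); cv2.imwrite("pics/w8.png",im)
cv2.imwrite("pics/w8c.png",cv2.resize(im[0:290,280:560],None,fx=2.7,fy=2.05,interpolation=cv2.INTER_CUBIC))
E
```

```text
clock: 14.82
eef_pos: [434.2, -190.1, 202.5]
tool_rot: [[0.133, 0.991, 0.002], [0.991, -0.133, -0.001], [-0.001, 0.002, -1.0]]
contact_force: [0.0, 0.2, -2.7]
width: 0.253
14.82 [ 434.24 -190.1   202.51] yaw_y -0.1330 tilt [ 0.002  -0.0013 -1.    ] [ 0.   0.2 -2.7] w 0.253 [-0.55  0.29  1.93 -0.    0.91 -0.42]
jig tcp [-186.33 -127.63]
```

View pics/w8c.png

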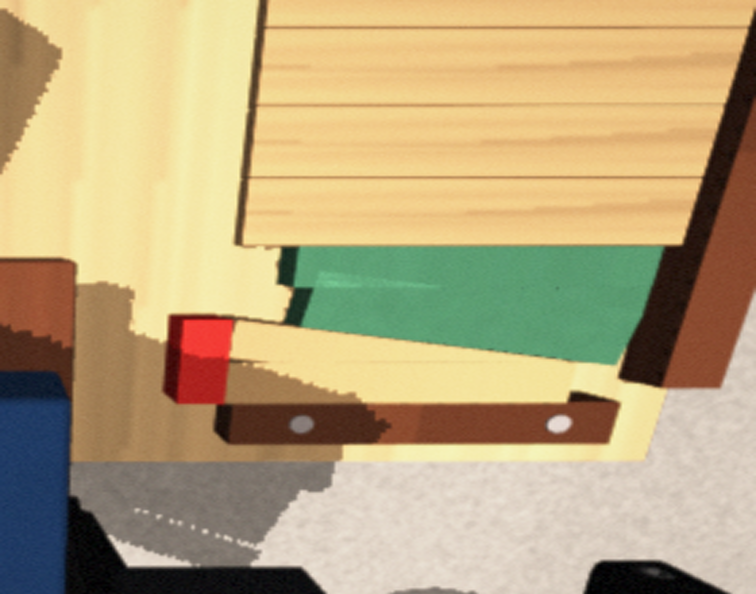

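```bash
python3 - <<'E'
from h import *
ci=ctrl.camera_info("wrist")
f=lambda cx,cy,z: np.round(RJ.T@(ray(ci,280+(cx+.5)/2.7-.5,(cy+.5)/2.05-.5,z)[:2]-O),1)
print("wedge",f(184,318,42),f(179,403,42))
print("slats",f(265,15,26),f(258,65,26),f(252,140,26),f(246,210,26))
print("jaw slat-side",f(298,247,36),f(660,246,36),"s3 edge",f(243,244,26))
E
```

```text
wedge [-115.7  -82.2] [-114.9 -128.4]
slats [-91.8  60.8] [-92.4  39.4] [-91.7   5.7] [-91.1 -27.9]
jaw slat-side [-71.8 -46.5] [ 70.8 -46.2] s3 edge [-90.8 -45. ]
```

```bash
python3 - <<'E'
from h import *
d((449,284,120,-.4))
E
python3 -m handwheel '[{"translation":[50,-5,0],"angular":[0,0,0]},{"translation":[105,-12,0],"angular":[0,0,0.03]},{"translation":[165,-18,0],"angular":[0,0,0.06]},{"translation":[225,-25,0],"angular":[0,0,0.1]},{"translation":[285,-32,10],"angular":[0,0,0.14]},{"translation":[345,-38,25],"angular":[0,0,0.18]},{"translation":[400,-43,45],"angular":[0,0,0.23]},{"translation":[450,-48,65],"angular":[0,0,0.267]}]'
python3 - <<'E'
from h import *
st();d((449,284,110,-.4))
E
```

```text
[471.61 -47.74  81.32] [1.000e-04 1.000e-04 2.671e-01]
clock: 15.88
eef_pos: [445.0, 264.5, 134.5]
tool_rot: [[0.39, 0.921, -0.002], [0.921, -0.39, -0.0], [-0.001, -0.002, -1.0]]
contact_force: [0.5, -0.5, -1.8]
width: 0.252
15.88 [445.   264.54 134.5 ] yaw_y -0.4004 tilt [-2.5e-03 -2.0e-04 -1.0e+00] [ 0.5 -0.5 -1.8] w 0.252 [0.41 0.44 1.91 0.   0.79 0.81]
[19.51 -3.85 24.49] [-0.0022  0.0011 -0.0004]
```

```bash
python3 -m handwheel '[{"translation":[15,-3,20],"angular":[0,0,0]},{"translation":[19,-4,45],"angular":[0,0,0]},{"translation":[19,-4,68],"angular":[-0.002,0.001,0]},{"translation":[19,-4,83],"angular":[-0.002,0.001,0]},{"translation":[19,-4,90],"angular":[-0.002,0.001,0]},{"translation":[19,-4,93],"angular":[-0.002,0.001,0]},{"translation":[19,-4,93],"angular":[-0.002,0.001,0]}]'
python3 - <<'E'
from h import *
st();d((449,284,38,-.4))
E
```

```text
clock: 16.75
eef_pos: [449.7, 281.6, 43.9]
tool_rot: [[0.389, 0.921, 0.002], [0.921, -0.39, 0.001], [0.001, 0.001, -1.0]]
contact_force: [0.1, 0.2, -2.2]
width: 0.25
16.75 [449.7  281.64  43.92] yaw_y -0.4001 tilt [ 1.7e-03  8.0e-04 -1.0e+00] [ 0.1  0.2 -2.2] w 0.250 [0.44 0.6  1.95 0.   0.59 0.84]
[ 1.89 -1.57  5.92] [ 0.0012 -0.0014 -0.0001]
```

```bash
for i in 1 2; do python3 -m handwheel '[{"translation":[0,0,1.5],"angular":[0,0,0]},{"translation":[0,0,3],"angular":[0,0,0]},{"translation":[0,0,3],"angular":[0,0,0]}]' >/dev/null
python3 -c "
from h import *
st()"; done
```

```text
17.12 [449.53 281.61  40.7 ] yaw_y -0.4000 tilt [ 1.3e-03  6.0e-04 -1.0e+00] [ 0.9  0.8 -1.6] w 0.252 [0.44 0.61 1.95 0.   0.58 0.84]
17.5 [449.49 281.63  38.05] yaw_y -0.3999 tilt [ 1.5e-03  7.0e-04 -1.0e+00] [-2.2 -2.   5.6] w 0.250 [0.44 0.61 1.95 0.   0.58 0.84]
```

Block is on the table (+5.6 N). Release to about 52 mm opening and lift off.

```bash
python3 -m handwheel '[{"translation":[0,0,0],"angular":[0,0,0]},{"translation":[0,0,0],"angular":[0,0,0]},{"translation":[0,0,0],"angular":[0,0,0]},{"translation":[0,0,-10],"angular":[0,0,0]},{"translation":[0,0,-40],"angular":[0,0,0]},{"translation":[0,0,-90],"angular":[0,0,0]},{"translation":[-50,0,-140],"angular":[0,0,0]},{"translation":[-100,0,-190],"angular":[0,0,0]}]' -0.1
python3 - <<'E'
from h import *
st();jt()
im,dd=ctrl.read_camera("wrist"); cv2.imwrite("pics/w9.png",im)
im,dd=ctrl.read_camera("top"); cv2.imwrite("pics/top9.png",im)
E
```

```text
clock: 18.5
eef_pos: [414.1, 199.3, 217.8]
tool_rot: [[0.389, 0.921, 0.002], [0.921, -0.389, 0.001], [0.001, 0.001, -1.0]]
contact_force: [1.2, -0.1, 0.5]
width: 0.553
18.5 [414.11 199.26 217.76] yaw_y -0.3990 tilt [ 1.8e-03  7.0e-04 -1.0e+00] [ 1.2 -0.1  0.5] w 0.553 [0.3  0.25 1.94 0.   0.94 0.7 ]
jig tcp [-257.73  255.66]
```

View pics/w9.png

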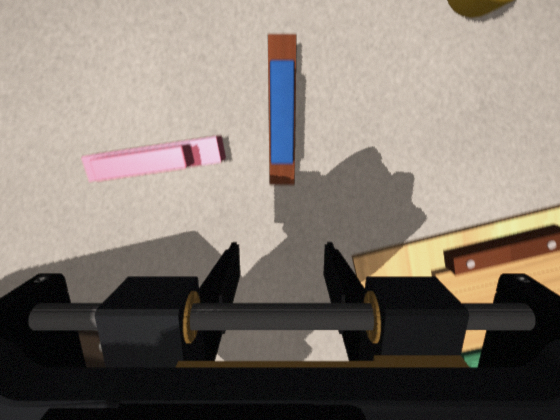

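View pics/top9.png

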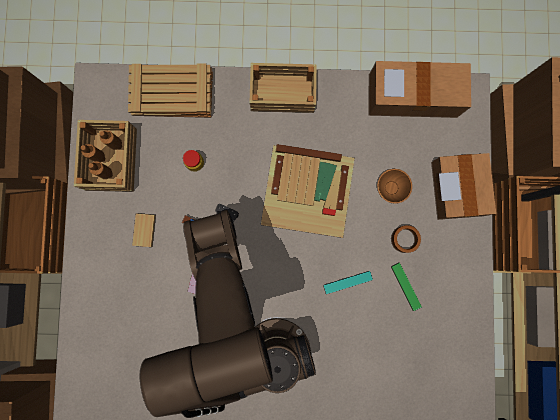

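```bash
python3 - <<'E'
import cv2
im=cv2.imread("pics/top9.png"); cv2.imwrite("pics/top9c.png",cv2.resize(im[138:245,255:365],None,fx=5.4,fy=5.4,interpolation=cv2.INTER_CUBIC))
E
```

```text
(no output)
```

View pics/top9c.png

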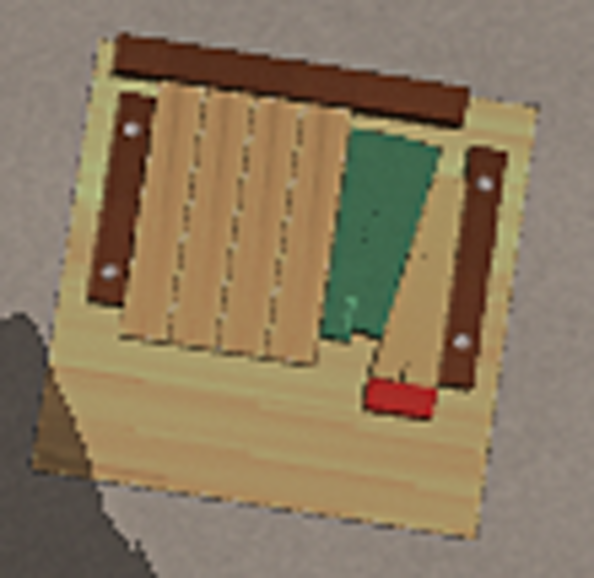

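All four slat ends are level and sit against the stop at the top of the crop. The wedge is in, with its head at (400,398).

```bash
python3 -c "
from station import ctrl
print(ctrl.close_job())"
```

```text
the job is handed in; nothing more can be done
None
```

The job is done and handed in after about 18.6 s of the 64 s allowed; no verdict was given.

- **Slats:** I gripped the block by its blue rib and pushed the four slats along together until the force rose sharply against the end stop (about 9 N). Measured afterwards, their near ends were level at jig x of about -91 to -92 mm, against the nominal -90. That is roughly 1 to 2 mm short, or calibration error, and within the 4 mm limit.
- **Wedge and jaw:** I pressed the wedge in steadily with the same block rather than tapping it, until the force climbed to about 35 N with almost no further movement. Its face measured about -115 mm, which is home. I could not read the jaw's travel directly, but in the picture it is closed on the slats with no visible gap.
- **Block and surroundings:** The block stands upright on the table at its original spot, off the jig, and the open gripper is well clear of it. In the last top picture the glue, tape, bowl and offcut are where they started. The pink and green look-alikes were not used. No checks failed or disagreed beyond the small slat offset.

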